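# Back off the locking ring of a digestion vessel by three turns

## Robot

A 6-joint arm with a two-finger parallel gripper is mounted at the origin on the work surface. World frame = base frame: x ahead of the robot, y to its left, z up, the work surface at z = 0. Lengths are in m, angles in rad, forces in N, time in s.
With the tool pointing down it reaches from about 0.4 to 0.925 m from the base axis. Payload 12.5 kg.
Tool frame: the origin (TCP) lies midway between the tips of the shut fingers; the grasp point (between the pads) lies 19 mm behind it (env.grip_depth is the z of the grasp point in the tool frame, in m); z points along the fingers, y is the direction in which the jaws open and shut (so a half turn about z gives the same grasp; the last joint's range is limited). The gripper opens to 95 mm and grips with 3 to 60 N. Pads are 20 mm wide; open, the fingers measure 119 mm over their backs; the gripper's body (75 mm by 180 mm) begins 59 mm behind the grasp point.
Start: joints at [1.107, 0.491, 1.559, -0, 1.092, -0.106], TCP at [0.219, 0.585, 0.215] pointing down, gripper open.
Joint ranges: [-3.1, 3.1], [-0.84, 2.19], [0.05, 2.79], [-1.13, 4.28], [0.06, 2.93], [-2.69, 2.69]. Speed limits (rad/s): [2.22, 2.22, 2.79, 3.14, 3.14, 3.14].

## Interface

Orientations are given as a rotation vector (axis times angle).
In Python, from rig import telemetry, cams, ticket, env gives the robot as it stands.
- The arm moves only by the shell command python3 -m pendant 'ROWS'. ROWS is JSON, a list of rows, each a list of 7 numbers: the shift along the tool's x, y, z as a fraction of full scale, then the turn, a rotation vector about the tool's x, y, z as a fraction of full scale, then the opening, from -1 (shut) to 1 (fully open). A call has 1 to 5 rows; each row is the pose to reach, as a shift and turn from the pose commanded when the call began, along the tool's axes at that moment, turning the shorter way round; what a row does not reach only later rows make up. Full scale, the value 1, is 0.3 m for a shift and 180 degrees for a turn. A row lasts 1/8 s, in which the tool goes at most 62.5 mm and 10.7 degrees, less where a joint would pass 70% of its speed; a pose out of reach is approached as far as the arm can. A call with a number of a shift or a turn outside -1 to 1 is refused whole. A call with a gripper value outside its range is refused whole. The fingers move at their own pace and stop on an object; the grip force is fixed at half the most. Time passes only in rows, so rows that repeat a pose let the fingers close. It gives the time, the measured TCP pose, the force and the opening at its end, in the units of the state.
- telemetry.get_state(): the state, without advancing time (a new reading comes with each control period).
- cams.read_camera(name): name is "scene" or "top"; returns a dict with "img" (400x640x3 uint8, red, green, blue), "fx", "fy", "cx", "cy" (pixels), "rvec" (rotation vector, rad) and "tvec" (3), from world to camera coordinates, as OpenCV has them. Camera axes: x right, y down, z forward; pixel columns grow to the right and rows downward; lengths in m; the calibration is good to about 2 mm. A picture is of the moment at which its call begins. There is no depth.
- ticket.finish_job(): hands the job in, once; it reports no verdict.
Trained networks look in a picture, given as the dict that the camera call returned (one of the last four; its "shot" number tells which), for a name from the list of things; names that differ only in an ending like _2 or _b are one class to them, and where a whole thing is asked for, a point or a joint stands for the part that bears it (a point fixed in the world has none). Each returns a list of dicts, best first, with "score" (0 to 1); they miss things now and then, are a little off and sometimes report something else, mostly with a low value. They report only what shows in the picture. A call takes as long as a camera call.
- cams.search_frame(label, picture): "at" ([x, y, z] in m, in world coordinates, good to about 4 mm: the middle of the surface that is visible of it).
- cams.pinpoint(label, picture): "at" ([x, y, z] in m, in world coordinates, good to about 4 mm: a listed point, or the origin of a listed thing).
The state is a dict: "clock": time; "joints": joint angles; "joint_vel": joint speeds; "effort": joint torques, N m; "tool_pos": TCP position; "eef_rot": TCP orientation; "force": force on the tool from outside, world axes, zero at the start; "torque": the same for the moment, N m; "gripper_width": finger opening in m.
Only numpy, scipy, OpenCV 4.12 (cv2) and the standard library are available. Lean on these libraries where they do the work, as an engineer would, in place of code of your own. Each camera call takes 0.05 s, during which the arm holds its last target. There are 200 camera calls.

## Task

The big digestion vessel standing in the square bench holder has cooled down and must be vented before it is opened. Roll a fingertip round the knurled rim of its locking ring to unscrew the ring anticlockwise (seen from above) by exactly three full turns, so that its index line comes back to the line on the lid for the third time, and stop there while the thread still holds. Do not grip or lift anything, leave everything else on the bench where it stands, and finish with the hand clear.

Things in the scene. Friction and masses are not known exactly. Their poses are not given: they have to be found in the camera images.
- vessel: the big steel digestion vessel and its bench holder, one fixed unit that cannot shift. Holder: aluminium base plate 190 x 190 x 14 mm with a round grey socket 132 mm across up to 46 mm high; above it the steel vessel, 96 mm across, up to the locking ring. Origin: centre of the plate's underside, on the bench; z up is the axis of vessel, ring and lid
- lid_centre (a point): centre of the flat top of the lid, 196 mm above the bench. The lid is a fixed steel disc 80 mm across that stands up through the middle of the ring, 10 mm above the ring's top at the start; it does not turn. In its middle a hexagonal brass plug 20 mm across rises 9 mm more; nothing on the vessel is higher
- lid_mark (a point): outer end of the black index line (6 x 16 mm) on top of the lid, 37 mm from the axis; it does not move
- ring_centre (a point): point on the axis at the level of the locking ring's top face. The ring is steel, 116 mm across over its ribs and 46 mm high; 35 upright ribs at 10 degree spacing (2 mm proud of a 112 mm cylinder, from 4 mm above its lower edge to 4 mm below its top) are the knurling. At the start its top is 186 mm above the bench; it rises 2.5 mm per turn
- ring_mark (a point): outer end of the black index line on the ring's top face, 56 mm from the axis, at the ring's top; the line (6 mm wide) also runs down the rim, where one rib is missing. At the start it points the same way as the line on the lid
- ring (a joint): angle in rad by which the locking ring is unscrewed: 0 screwed home (the start), growing anticlockwise seen from above, counting on past full turns (6.28 per turn). It turns stiffly and stays where left: about 1.5 N along the rim moves it, and a few newtons of pressure against the rim give a fingertip enough grip to carry it round. The thread ends beyond four turns
- liner: closed white cylindrical liner cup with a lid, 64 mm across, 76 mm tall. Loose bystander, to be left alone; origin at its underside, on its axis
- small_vessel: small steel digestion vessel with its own screw cap, standing loose on the bench, 64 mm across, 100 mm tall (not the one to open). Loose bystander, to be left alone; origin at its underside, on its axis
- hook_spanner: flat dark steel hook spanner lying on the bench, about 260 mm long along its x axis, 6 mm thick. Loose bystander, to be left alone; origin at its underside, near its middle
- beaker: empty glass beaker, 68 mm across, 90 mm tall. Loose bystander, to be left alone; origin at its underside, on its axis
- wash_bottle: white squeeze wash bottle, 60 mm across, 170 mm tall with its bent spout. Loose bystander, to be left alone; origin at its underside, on its axis
- spatula: thin flat steel laboratory spatula lying on the bench, 208 mm long along its x axis, 4 mm thick. Loose bystander, to be left alone; origin at its underside, near its middle
- petri_dish: two clear Petri dishes stacked, 90 mm across, 32 mm tall together. Loose bystander, to be left alone; origin at its underside, on its axis

How it is judged:
On the way, in this order (a step that is already met when the one before it is completed fails the run):
1. the ring is carried through its first full turn by the fingers (at least 0.95 turns) (value of joint ring above 5.96903 rad and contact force between the fingers and vessel above 0.2 N).
2. the ring is carried through its second full turn by the fingers (at least 1.9 turns) (value of joint ring above 11.9381 rad and contact force between the fingers and vessel above 0.2 N).
3. the ring is carried through its third full turn by the fingers (at least 2.8 turns) (value of joint ring above 17.5929 rad and contact force between the fingers and vessel above 0.2 N).
At the end, for the whole second after the job is handed in: the locking ring stands at rest between 2.8 and 3.2 turns (17.6 to 20.1 rad) from screwed home, and every loose thing is within 20 mm of where it was (value of joint ring between 17.5929 and 20.1062 rad and velocity of joint ring between -0.05 and 0.05 rad/s and not (distance of any of liner, small_vessel, hook_spanner, beaker, wash_bottle, spatula, petri_dish from where it was at the start of the episode above 0.02 m)); the robot touches nothing.
It fails at once if the ring is run on past three and a half turns, off the safe part of its thread (value of joint ring above 21.9911 rad).
It fails at once if a loose thing on the bench is lifted, carried or pushed more than 20 mm (distance of any of liner, small_vessel, hook_spanner, beaker, wash_bottle, spatula, petri_dish from where it was at the start of the episode above 0.02 m).
It also fails if it takes over 61 s, if anything falls off the work surface, if the arm or the gripper's body presses on something with over 40 N, if the wrist force passes 120 N, or if a joint passes its speed limit or range.

## Working session

There is one attempt and no reset: what is moved stays moved. The work goes in short steps, Python scripts to look and compute and a shell command to move; the robot and the scene stay as the last step left them, time stands still between calls to the robot, and variables do not carry over. Pictures are saved under pics/ and viewed, about 8 in all and at most 12, crops included, and the job is handed in when it is done.

```bash
mkdir -p pics; python3 - <<'E'
from rig import telemetry, cams, env
import cv2, numpy as np
s=telemetry.get_state(); print({k:np.round(v,3).tolist() for k,v in s.items()})
ims=[]
for c in ("scene","top"):
    p=cams.read_camera(c); cv2.imwrite(f"pics/{c}0.png",p["img"][:,:,::-1])
    for l in ("lid_centre","ring_centre","ring_mark","lid_mark","vessel","liner","small_vessel","hook_spanner","beaker","wash_bottle","spatula","petri_dish"):
        r=cams.pinpoint(l,p); print(c,l,[(np.round(q["at"],3).tolist(),round(q["score"],2)) for q in r[:2]])
E
```

```text
{'clock': 0.0, 'joints': [1.107, 0.492, 1.559, -0.0, 1.092, -0.106], 'joint_vel': [0.002, -0.002, 0.0, 0.001, 0.001, -0.002], 'effort': [0.002, -61.264, -25.819, 0.069, 0.048, -0.0], 'tool_pos': [0.219, 0.585, 0.214], 'eef_rot': [-0.559, -3.091, 0.002], 'force': [0.164, -1.53, -0.745], 'torque': [0.034, -0.033, -0.02], 'gripper_width': 0.095}
scene lid_centre [([0.585, 0.04, 0.197], 0.9)]
scene ring_centre [([0.586, 0.042, 0.185], 0.63)]
scene ring_mark [([0.642, 0.019, 0.191], 0.84)]
scene lid_mark [([0.625, 0.027, 0.198], 0.62)]
scene vessel [([0.585, 0.04, -0.001], 0.92)]
scene liner [([0.632, 0.218, 0.001], 0.68), ([0.436, 0.08, -0.0], 0.17)]
scene small_vessel [([0.534, -0.113, -0.003], 0.89), ([0.711, 0.275, -0.001], 0.17)]
scene hook_spanner [([0.432, 0.078, -0.002], 0.76)]
scene beaker [([0.776, 0.068, 0.003], 0.76)]
scene wash_bottle [([0.597, -0.222, -0.0], 0.84), ([0.401, -0.149, 0.0], 0.36)]
scene spatula [([0.399, -0.15, -0.0], 0.46)]
scene petri_dish [([0.709, 0.278, -0.003], 0.62)]
top lid_centre [([0.591, 0.039, 0.197], 0.97)]
top ring_centre []
top ring_mark [([0.644, 0.019, 0.188], 0.86)]
top lid_mark [([0.622, 0.027, 0.197], 0.91)]
top vessel []
top liner [([0.622, 0.027, 0.199], 0.68), ([0.632, 0.224, -0.001], 0.67)]
top small_vessel [([0.536, -0.111, -0.001], 0.7)]
top hook_spanner [([0.442, 0.078, 0.003], 0.84)]
top beaker []
top wash_bottle []
top spatula [([0.402, -0.144, -0.003], 0.69)]
top petri_dish [([0.707, 0.276, -0.004], 0.71), ([0.598, -0.223, 0.0], 0.27)]
```

```bash
ls
```

```text
pics
```

View pics/scene0.png

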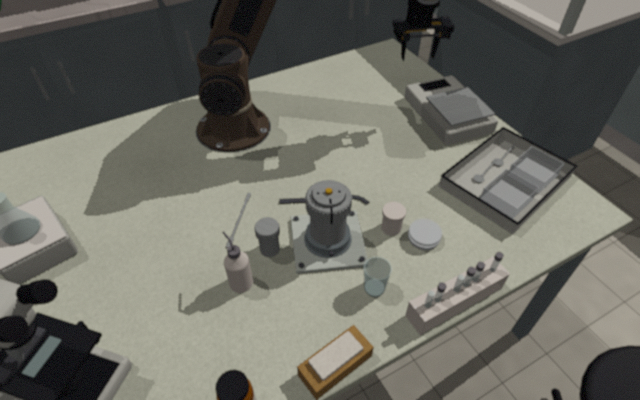

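View pics/top0.png

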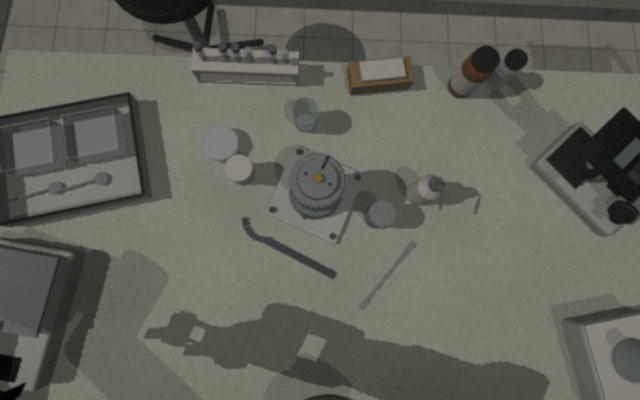

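The pictures agree with the networks: the vessel is at about (0.587, 0.040), its index line points to roughly -20°, and the bystanders are clear of the ring. The plan is to shut the fingers, align the tool with the world axes, and orbit the rim without turning the hand.

```bash
python3 - <<'E'
from rig import telemetry
import numpy as np
from scipy.spatial.transform import Rotation as R
s=telemetry.get_state(); r=R.from_rotvec(s["eef_rot"]); p=np.array(s["tool_pos"])
T=R.from_matrix(np.diag([-1.,1,-1]))
print("turn/pi",(r.inv()*T).as_rotvec()/np.pi)
for t in ([.587,.145,.215],):print(r.inv().apply(np.array(t)-p)/.3)
E
```

```text
turn/pi [ 2.48057262e-05  1.95893000e-05 -1.13889353e-01]
[-1.66353331e+00 -9.45389305e-01 -1.12878541e-03]
```

```bash
python3 -m pendant '[[-0.83,-0.47,0,0,0,0,-1],[-0.83,-0.47,0,0,0,0,-1],[-0.83,-0.47,0,0,0,0,-1],[-0.83,-0.47,0,0,0,0,-1],[-0.83,-0.47,0,0,0,0,-1]]'; python3 -m pendant '[[-0.83,-0.475,0,0,0,-0.1139,-1],[-0.83,-0.475,0,0,0,-0.1139,-1],[-0.83,-0.475,0,0,0,-0.1139,-1],[-0.83,-0.475,0,0,0,-0.1139,-1],[-0.83,-0.475,0,0,0,-0.1139,-1]]'
python3 -c "
from rig import telemetry as t
print(t.get_state())"
```

```text
clock: 1.92
tool_pos: [0.4042, 0.3641, 0.2149]
eef_rot: [0.562, 3.091, 0.0]
force: [0.1, -0.3, 0.5]
gripper_width: 0.0507
clock: 2.55
tool_pos: [0.5874, 0.1433, 0.2147]
eef_rot: [0.002, 3.141, 0.0]
force: [1.2, 0.5, 0.9]
gripper_width: 0.0024
{'clock': 2.55, 'joints': array([ 1.30077008e-01,  4.61632505e-01,  1.61110210e+00, -1.45298342e-05,
        1.06846017e+00, -1.43966119e+00]), 'joint_vel': array([-0.54085672,  0.215283  , -0.37714248,  0.00302529,  0.16151822,
       -0.54227325]), 'effort': array([  2.40768582, -61.03024721, -23.4588486 ,  -0.15830011,
        -0.14315072,   0.7205607 ]), 'tool_pos': array([0.58741713, 0.14330133, 0.21468532]), 'eef_rot': array([1.65091041e-03, 3.14119607e+00, 6.15516412e-05]), 'force': array([1.2156487 , 0.51185191, 0.92482784]), 'torque': array([-0.00802505, -0.01709909,  0.05394637]), 'gripper_width': 0.002411652362767878}
```

```bash
python3 -m pendant '[[0,0,0.2,0,0,0,-1],[0,0,0.2,0,0,0,-1],[0,-0.08,0.2,0,0,0,-1],[0,-0.08,0.2,0,0,0,-1]]'
for i in 1; do python3 -m pendant '[[0,-0.01,0,0,0,0,-1],[0,-0.02,0,0,0,0,-1]]'; python3 -m pendant '[[0,-0.005,0,0,0,0,-1],[0,-0.005,0,0,0,0,-1]]';python3 -m pendant '[[0,-0.005,0,0,0,0,-1],[0,-0.005,0,0,0,0,-1]]'; done
```

```text
clock: 3.05
tool_pos: [0.5865, 0.1213, 0.1567]
eef_rot: [0.001, 3.14, 0.0]
force: [-0.3, -0.1, -0.5]
gripper_width: 0.0001
clock: 3.3
tool_pos: [0.5861, 0.1161, 0.1554]
eef_rot: [-0.001, 3.141, 0.0]
force: [-0.3, -1.1, -0.1]
gripper_width: 0.0006
clock: 3.55
tool_pos: [0.586, 0.1141, 0.1547]
eef_rot: [-0.0, 3.142, 0.0]
force: [-0.0, 0.2, -0.6]
gripper_width: 0.0003
clock: 3.8
tool_pos: [0.586, 0.1124, 0.1546]
eef_rot: [-0.0, -3.142, -0.0]
force: [0.5, -0.6, -0.6]
gripper_width: 0.0002
```

```bash
for i in 1; do python3 -m pendant '[[0,-0.005,0,0,0,0,-1],[0,-0.005,0,0,0,0,-1]]'; python3 -m pendant '[[0,-0.005,0,0,0,0,-1],[0,-0.005,0,0,0,0,-1]]';python3 -m pendant '[[0,-0.005,0,0,0,0,-1],[0,-0.005,0,0,0,0,-1]]'; done
```

```text
clock: 4.05
tool_pos: [0.5861, 0.1109, 0.1546]
eef_rot: [-0.0, -3.142, -0.0]
force: [-0.4, -0.1, -0.1]
gripper_width: 0.0005
clock: 4.3
tool_pos: [0.586, 0.1094, 0.1546]
eef_rot: [-0.0, -3.142, -0.0]
force: [-0.2, -0.2, 0.1]
gripper_width: 0.0005
clock: 4.55
tool_pos: [0.586, 0.1079, 0.1546]
eef_rot: [0.0, 3.142, 0.0]
force: [-0.6, 0.6, 0.7]
gripper_width: 0.0007
```

```bash
for i in 1; do python3 -m pendant '[[0,-0.005,0,0,0,0,-1],[0,-0.005,0,0,0,0,-1]]'; python3 -m pendant '[[0,-0.005,0,0,0,0,-1],[0,-0.005,0,0,0,0,-1]]';python3 -m pendant '[[0,-0.005,0,0,0,0,-1],[0,-0.005,0,0,0,0,-1]]'; done
python3 - <<'E'
from rig import cams
import cv2
p=cams.read_camera("top");a=cv2.resize(p["img"][130:240,250:390,::-1],None,fx=5,fy=5,interpolation=cv2.INTER_CUBIC);cv2.imwrite("pics/a.png",a)
E
```

```text
clock: 4.8
tool_pos: [0.586, 0.1064, 0.1546]
eef_rot: [-0.0, -3.142, -0.0]
force: [-0.2, -0.1, 1.4]
gripper_width: 0.0004
clock: 5.05
tool_pos: [0.586, 0.1052, 0.1546]
eef_rot: [0.0, 3.141, 0.001]
force: [-1.0, 2.7, -0.2]
gripper_width: 0.0004
clock: 5.3
tool_pos: [0.5861, 0.1049, 0.1547]
eef_rot: [0.0, 3.141, 0.003]
force: [0.4, 10.7, -1.5]
gripper_width: 0.0006
```

```bash
python3 -m pendant '[[0.03,0,0,0,0,0,-1],[0.0627,-0.0029,0,0,0,0,-1],[0.0943,-0.0114,0,0,0,0,-1],[0.1242,-0.0252,0,0,0,0,-1],[0.151,-0.044,0,0,0,0,-1]]'
python3 - <<'E'
from rig import cams
import cv2
p=cams.read_camera("top");b=cv2.resize(p["img"][130:240,250:390,::-1],None,fx=4,fy=4,interpolation=cv2.INTER_CUBIC)
a=cv2.resize(cv2.imread("pics/a.png"),(560,440))
cv2.imwrite("pics/b.png",cv2.hconcat([a,b])[:, 0:1120][::1]) 
i=cv2.imread("pics/b.png");cv2.imwrite("pics/b.png",cv2.resize(i,(800,314)))
E
```

```text
clock: 5.98
tool_pos: [0.5402, 0.0898, 0.1547]
eef_rot: [-0.0, 3.142, -0.0]
force: [0.9, 1.1, 0.1]
gripper_width: 0.0007
```

View pics/b.png

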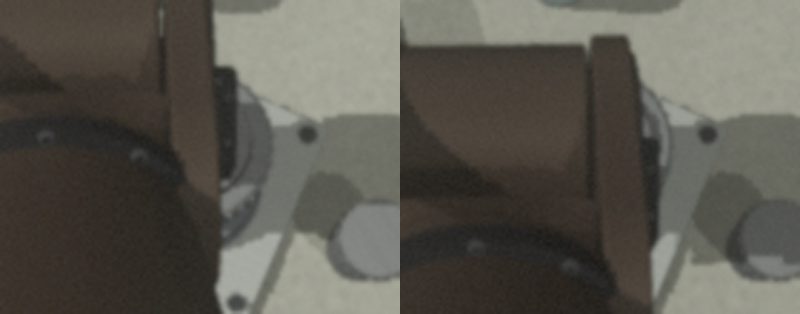

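The top camera is blocked by the arm, so I'll use the scene view from now on. Contact has gone slack here, so I'm probing inward to find the rim.

```bash
python3 -m pendant '[[-0.002,-0.0025,0,0,0,0,-1],[-0.002,-0.0025,0,0,0,0,-1]]'; python3 -m pendant '[[-0.002,-0.0025,0,0,0,0,-1],[-0.002,-0.0025,0,0,0,0,-1]]'; python3 -m pendant '[[-0.002,-0.0025,0,0,0,0,-1],[-0.002,-0.0025,0,0,0,0,-1]]'
cat > look.py <<'E'
import sys,cv2,numpy as np
from rig import cams
p=cams.read_camera("scene")
for l in ("ring_mark","lid_mark","lid_centre"):
    print(l,[(np.round(q["at"],3).tolist(),round(q["score"],2)) for q in cams.pinpoint(l,p)[:1]])
for q in cams.pinpoint("ring_mark",p)[:1]:
    print("ring azimuth deg",np.degrees(np.arctan2(q["at"][1]-.040,q["at"][0]-.587)))
if len(sys.argv)>1: cv2.imwrite(f"pics/{sys.argv[1]}.png",cv2.resize(p["img"][150:280,260:400,::-1],None,fx=4,fy=4,interpolation=cv2.INTER_CUBIC))
E
python3 look.py c
```

```text
clock: 6.28
tool_pos: [0.5407, 0.0896, 0.1545]
eef_rot: [-0.001, -3.14, -0.001]
force: [-4.6, 2.3, 2.4]
gripper_width: 0.0006
clock: 6.52
tool_pos: [0.5408, 0.0895, 0.1545]
eef_rot: [-0.0, -3.139, -0.002]
force: [-8.0, 6.5, 4.0]
gripper_width: 0.0006
clock: 6.78
tool_pos: [0.5408, 0.0893, 0.1545]
eef_rot: [-0.0, -3.137, -0.003]
force: [-9.5, 12.4, 5.5]
gripper_width: 0.0004
ring_mark [([0.641, 0.06, 0.188], 0.96)]
lid_mark [([0.621, 0.027, 0.198], 0.63)]
lid_centre [([0.59, 0.039, 0.196], 0.79)]
ring azimuth deg 20.509520033290315
```

View pics/c.png

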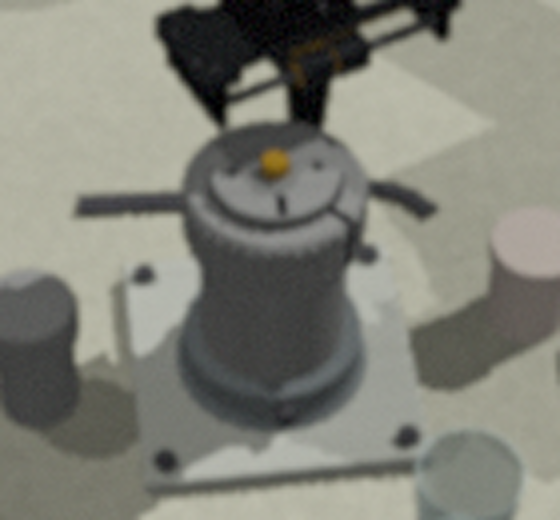

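The ring followed: the index line went from about -21° to +20° (pixel 345,215 in the crop), and contact is firm. Next is a small helper that computes the rim-following path (a circle offset by the fingertip's square outline). I'll type the rows from its output.

```bash
cat > gen.py <<'E'
# gen.py cmdx cmdy az0 ncalls cx cy h r [step]: rows along rounded square (world->tool: x=-x,y=y), h,r in mm
import sys,numpy as np
x,y,az,n,cx,cy,h,r=map(float,sys.argv[1:9]); step=float(sys.argv[9]) if len(sys.argv)>9 else 10
P=[]
for k in range(4):                     # corner offset quadrant k: az 90k..90k+90
    s=np.array([[1,1],[-1,1],[-1,-1],[1,-1]][k])*h
    a=np.radians(np.arange(90*k,90*k+90.01,.5)); P+=list(s+r*np.c_[np.cos(a),np.sin(a)])
P=np.array(P+[P[0]]); L=np.r_[0,np.cumsum(np.hypot(*np.diff(P,axis=0).T))]
A=np.unwrap(np.arctan2(P[:,1],P[:,0])); s=np.interp(np.radians(az%360),A,L)
c=np.array([x,y])
for i in range(int(n)):
    out=[]
    for j in range(5):
        s+=step; q=np.array([np.interp(s%L[-1],L,P[:,i]) for i in (0,1)])/1e3+[cx,cy]
        d=np.round((q-c)*[-1,1]/.3,4); out.append(f"[{d[0]:g},{d[1]:g},0,0,0,0,-1]")
    c=c+d*[-1,1]*.3
    print("["+",".join(out)+"]", "end",np.round(c,4),"az",round(np.degrees(np.interp(s%L[-1],L,A)),1))
E
python3 gen.py .5425 .0880 133 2 .587 .040 7.4 56
```

```text
[[0.0251,-0.0226,0,0,0,0,-1],[0.0428,-0.0508,0,0,0,0,-1],[0.0551,-0.0818,0,0,0,0,-1],[0.0618,-0.1144,0,0,0,0,-1],[0.063,-0.1477,0,0,0,0,-1]] end [0.5236 0.0437] az 176.7
[[-0,-0.0333,0,0,0,0,-1],[-0.0024,-0.0665,0,0,0,0,-1],[-0.0105,-0.0988,0,0,0,0,-1],[-0.0243,-0.1291,0,0,0,0,-1],[-0.0433,-0.1564,0,0,0,0,-1]] end [ 0.5366 -0.0032] az 220.6
```

```bash
python3 -m pendant '[[0.0251,-0.0226,0,0,0,0,-1],[0.0428,-0.0508,0,0,0,0,-1],[0.0551,-0.0818,0,0,0,0,-1],[0.0618,-0.1144,0,0,0,0,-1],[0.063,-0.1477,0,0,0,0,-1]]'; python3 look.py
```

```text
clock: 7.65
tool_pos: [0.5195, 0.0441, 0.1543]
eef_rot: [0.001, -3.132, -0.001]
force: [-22.5, 3.2, 15.2]
gripper_width: 0.0002
ring_mark [([0.602, 0.093, 0.188], 0.69)]
lid_mark [([0.621, 0.027, 0.196], 0.96)]
lid_centre [([0.587, 0.036, 0.196], 0.72)]
ring azimuth deg 73.91299346426223
```

```bash
python3 gen.py .5236 .0437 175 2 .587 .0375 9.5 56
```

```text
[[0.007,-0.0348,0,0,0,0,-1],[0.0063,-0.0681,0,0,0,0,-1],[0.0006,-0.1009,0,0,0,0,-1],[-0.0109,-0.1322,0,0,0,0,-1],[-0.0278,-0.1609,0,0,0,0,-1]] end [ 0.5319 -0.0046] az 217.4
[[-0.0217,-0.0252,0,0,0,0,-1],[-0.0475,-0.0462,0,0,0,0,-1],[-0.0767,-0.0623,0,0,0,0,-1],[-0.1082,-0.0729,0,0,0,0,-1],[-0.1411,-0.0778,0,0,0,0,-1]] end [ 0.5743 -0.0279] az 259.0
```

```bash
python3 -m pendant '[[0.007,-0.0348,0,0,0,0,-1],[0.0063,-0.0681,0,0,0,0,-1],[0.0006,-0.1009,0,0,0,0,-1],[-0.0109,-0.1322,0,0,0,0,-1],[-0.0278,-0.1609,0,0,0,0,-1]]'; python3 look.py
```

```text
clock: 8.52
tool_pos: [0.5315, -0.0051, 0.1545]
eef_rot: [0.0, -3.14, 0.0]
force: [-2.8, 0.1, 0.6]
gripper_width: 0.0003
ring_mark [([0.554, 0.084, 0.192], 0.57)]
lid_mark [([0.623, 0.024, 0.197], 0.7)]
lid_centre [([0.555, 0.082, 0.189], 0.73)]
ring azimuth deg 126.86989764584396
```

```bash
python3 gen.py .5319 -.0046 217.5 3 .587 .0387 9 55.7
```

```text
[[-0.0249,-0.0194,0,0,0,0,-1],[-0.0508,-0.0402,0,0,0,0,-1],[-0.0801,-0.0561,0,0,0,0,-1],[-0.1117,-0.0665,0,0,0,0,-1],[-0.1447,-0.0711,0,0,0,0,-1]] end [ 0.5753 -0.0259] az 259.7
[[-0.0333,-0.0002,0,0,0,0,-1],[-0.0666,-0.0002,0,0,0,0,-1],[-0.0998,0.0023,0,0,0,0,-1],[-0.132,0.0108,0,0,0,0,-1],[-0.1622,0.0249,0,0,0,0,-1]] end [ 0.624  -0.0185] az 302.9
[[-0.0272,0.0192,0,0,0,0,-1],[-0.0505,0.043,0,0,0,0,-1],[-0.0692,0.0705,0,0,0,0,-1],[-0.0826,0.101,0,0,0,0,-1],[-0.0904,0.1333,0,0,0,0,-1]] end [0.6511 0.0215] az 345.0
```

```bash
python3 -m pendant '[[-0.0249,-0.0194,0,0,0,0,-1],[-0.0508,-0.0402,0,0,0,0,-1],[-0.0801,-0.0561,0,0,0,0,-1],[-0.1117,-0.0665,0,0,0,0,-1],[-0.1447,-0.0711,0,0,0,0,-1]]'; python3 -m pendant '[[-0.0333,-0.0002,0,0,0,0,-1],[-0.0666,-0.0002,0,0,0,0,-1],[-0.0998,0.0023,0,0,0,0,-1],[-0.132,0.0108,0,0,0,0,-1],[-0.1622,0.0249,0,0,0,0,-1]]';  python3 look.py
```

```text
clock: 9.4
tool_pos: [0.5756, -0.0274, 0.1546]
eef_rot: [-0.0, -3.141, 0.003]
force: [-1.8, -9.7, 1.0]
gripper_width: 0.0004
clock: 10.02
tool_pos: [0.6259, -0.0205, 0.155]
eef_rot: [0.0, 3.138, -0.005]
force: [3.8, -13.0, 0.1]
gripper_width: 0.0006
ring_mark []
lid_mark [([0.622, 0.028, 0.196], 0.57)]
lid_centre [([0.586, 0.037, 0.194], 0.93)]
```

```bash
python3 gen.py .6240 -.0185 302.9 4 .587 .0387 9 56.2
```

```text
[[-0.028,0.018,0,0,0,0,-1],[-0.0514,0.0417,0,0,0,0,-1],[-0.0701,0.0692,0,0,0,0,-1],[-0.0837,0.0996,0,0,0,0,-1],[-0.0918,0.1319,0,0,0,0,-1]] end [0.6515 0.0211] az 344.7
[[-0.0022,0.0332,0,0,0,0,-1],[-0.0022,0.0665,0,0,0,0,-1],[-0.0019,0.0998,0,0,0,0,-1],[0.003,0.1328,0,0,0,0,-1],[0.0137,0.1643,0,0,0,0,-1]] end [0.6474 0.0704] az 27.7
[[0.0161,0.0291,0,0,0,0,-1],[0.0371,0.055,0,0,0,0,-1],[0.0623,0.0767,0,0,0,0,-1],[0.091,0.0936,0,0,0,0,-1],[0.1222,0.1052,0,0,0,0,-1]] end [0.6108 0.1019] az 69.4
[[0.0327,0.0059,0,0,0,0,-1],[0.066,0.0066,0,0,0,0,-1],[0.0994,0.0066,0,0,0,0,-1],[0.1327,0.0051,0,0,0,0,-1],[0.1652,-0.002,0,0,0,0,-1]] end [0.5612 0.1013] az 112.4
```

```bash
python3 -m pendant '[[-0.028,0.018,0,0,0,0,-1],[-0.0514,0.0417,0,0,0,0,-1],[-0.0701,0.0692,0,0,0,0,-1],[-0.0837,0.0996,0,0,0,0,-1],[-0.0918,0.1319,0,0,0,0,-1]]'; python3 -m pendant '[[-0.0022,0.0332,0,0,0,0,-1],[-0.0022,0.0665,0,0,0,0,-1],[-0.0019,0.0998,0,0,0,0,-1],[0.003,0.1328,0,0,0,0,-1],[0.0137,0.1643,0,0,0,0,-1]]';  python3 look.py d
```

```text
clock: 10.9
tool_pos: [0.6558, 0.0202, 0.1555]
eef_rot: [0.0, 3.132, -0.003]
force: [18.5, -7.9, -4.5]
gripper_width: 0.0008
clock: 11.52
tool_pos: [0.6521, 0.0718, 0.156]
eef_rot: [0.0, 3.13, 0.002]
force: [16.8, 6.5, -1.0]
gripper_width: 0.0005
ring_mark [([0.641, 0.015, 0.194], 0.58)]
lid_mark [([0.623, 0.028, 0.197], 0.9)]
lid_centre [([0.588, 0.04, 0.195], 0.84)]
ring azimuth deg -24.976295199987966
```

View pics/d.png

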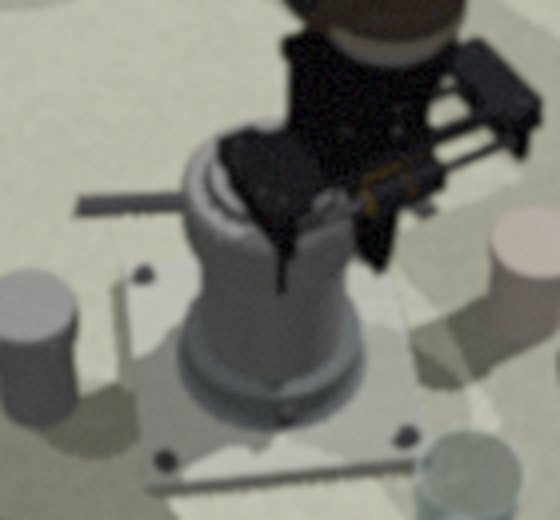

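About one turn done: the rim line is at pixel (281,275), back below the lid line. Forces show the fingertip half-sizes are about 10.5 x 9 mm and the centre is (0.588, 0.039), so I'm updating the path.

```bash
sed -i 's/\[k\])\*h/[k])*[h+1.5,h]/' gen.py; python3 gen.py .6474 .0704 26 7 .588 .039 9 56.1
```

```text
[[0.0056,0.0262,0,0,0,0,-1],[0.0259,0.0525,0,0,0,0,-1],[0.0507,0.0748,0,0,0,0,-1],[0.0789,0.0924,0,0,0,0,-1],[0.1099,0.1046,0,0,0,0,-1]] end [0.6144 0.1018] az 67.2
[[0.0326,0.0066,0,0,0,0,-1],[0.0659,0.0077,0,0,0,0,-1],[0.0993,0.0077,0,0,0,0,-1],[0.1326,0.0075,0,0,0,0,-1],[0.1656,0.0028,0,0,0,0,-1]] end [0.5648 0.1026] az 110.1
[[0.0316,-0.0104,0,0,0,0,-1],[0.0608,-0.0262,0,0,0,0,-1],[0.0868,-0.047,0,0,0,0,-1],[0.1087,-0.0721,0,0,0,0,-1],[0.1258,-0.1006,0,0,0,0,-1]] end [0.527  0.0724] az 151.3
[[0.0118,-0.0312,0,0,0,0,-1],[0.0179,-0.0639,0,0,0,0,-1],[0.0187,-0.0972,0,0,0,0,-1],[0.0187,-0.1306,0,0,0,0,-1],[0.0174,-0.1638,0,0,0,0,-1]] end [0.5218 0.0233] az 193.4
[[-0.007,-0.0326,0,0,0,0,-1],[-0.0195,-0.0634,0,0,0,0,-1],[-0.0374,-0.0915,0,0,0,0,-1],[-0.0599,-0.116,0,0,0,0,-1],[-0.0864,-0.1361,0,0,0,0,-1]] end [ 0.5477 -0.0175] az 234.5
[[-0.0297,-0.0151,0,0,0,0,-1],[-0.0616,-0.0247,0,0,0,0,-1],[-0.0946,-0.0285,0,0,0,0,-1],[-0.128,-0.0286,0,0,0,0,-1],[-0.1613,-0.0286,0,0,0,0,-1]] end [ 0.5961 -0.0261] az 277.1
[[-0.0333,0.0018,0,0,0,0,-1],[-0.0657,0.0092,0,0,0,0,-1],[-0.0963,0.0222,0,0,0,0,-1],[-0.1242,0.0405,0,0,0,0,-1],[-0.1483,0.0634,0,0,0,0,-1]] end [ 0.6406 -0.0071] az 318.8
```

```bash
(python3 -m pendant '[[0.0056,0.0262,0,0,0,0,-1],[0.0259,0.0525,0,0,0,0,-1],[0.0507,0.0748,0,0,0,0,-1],[0.0789,0.0924,0,0,0,0,-1],[0.1099,0.1046,0,0,0,0,-1]]'
python3 -m pendant '[[0.0326,0.0066,0,0,0,0,-1],[0.0659,0.0077,0,0,0,0,-1],[0.0993,0.0077,0,0,0,0,-1],[0.1326,0.0075,0,0,0,0,-1],[0.1656,0.0028,0,0,0,0,-1]]'
python3 -m pendant '[[0.0316,-0.0104,0,0,0,0,-1],[0.0608,-0.0262,0,0,0,0,-1],[0.0868,-0.047,0,0,0,0,-1],[0.1087,-0.0721,0,0,0,0,-1],[0.1258,-0.1006,0,0,0,0,-1]]'
) | grep -E "clock|pos|force"; python3 look.py
```

```text
clock: 12.4
tool_pos: [0.6156, 0.1032, 0.1553]
force: [2.8, 3.4, 3.5]
clock: 13.02
tool_pos: [0.5651, 0.1038, 0.155]
force: [1.0, 5.1, 3.2]
clock: 13.65
tool_pos: [0.5267, 0.0729, 0.1547]
force: [-1.3, 2.3, 2.7]
ring_mark [([0.558, 0.085, 0.191], 0.87)]
lid_mark [([0.624, 0.024, 0.196], 0.87)]
lid_centre [([0.587, 0.039, 0.197], 0.83)]
ring azimuth deg 122.62642074475532
```

```bash
(python3 -m pendant '[[0.0118,-0.0312,0,0,0,0,-1],[0.0169,-0.0639,0,0,0,0,-1],[0.0177,-0.0972,0,0,0,0,-1],[0.0177,-0.1306,0,0,0,0,-1],[0.0174,-0.1638,0,0,0,0,-1]]'
python3 -m pendant '[[-0.007,-0.0326,0,0,0,0,-1],[-0.0195,-0.0634,0,0,0,0,-1],[-0.0374,-0.0915,0,0,0,0,-1],[-0.0599,-0.116,0,0,0,0,-1],[-0.0864,-0.1361,0,0,0,0,-1]]'
python3 -m pendant '[[-0.0297,-0.0151,0,0,0,0,-1],[-0.0616,-0.0247,0,0,0,0,-1],[-0.0946,-0.0285,0,0,0,0,-1],[-0.128,-0.0286,0,0,0,0,-1],[-0.1613,-0.0286,0,0,0,0,-1]]'
python3 -m pendant '[[-0.0333,0.0018,0,0,0,0,-1],[-0.0657,0.0092,0,0,0,0,-1],[-0.0963,0.0222,0,0,0,0,-1],[-0.1242,0.0405,0,0,0,0,-1],[-0.1483,0.0634,0,0,0,0,-1]]'
) | grep -E "clock|pos|force"; python3 look.py e; python3 gen.py .6406 -.0071 318.8 6 .588 .039 9 55.9
```

```text
clock: 14.52
tool_pos: [0.5199, 0.0231, 0.1544]
force: [-9.0, 1.0, 5.0]
clock: 15.15
tool_pos: [0.5472, -0.0189, 0.1546]
force: [-4.5, -4.4, 3.2]
clock: 15.78
tool_pos: [0.5968, -0.0279, 0.1547]
force: [-1.7, -10.8, 2.5]
clock: 16.4
tool_pos: [0.642, -0.0078, 0.1549]
force: [1.4, -3.5, 2.0]
ring_mark [([0.64, 0.012, 0.194], 0.6)]
lid_mark [([0.623, 0.026, 0.195], 0.95)]
lid_centre [([0.587, 0.038, 0.195], 0.94)]
ring azimuth deg -27.678281974080342
[[-0.0192,0.0274,0,0,0,0,-1],[-0.0338,0.0574,0,0,0,0,-1],[-0.0428,0.0894,0,0,0,0,-1],[-0.046,0.1225,0,0,0,0,-1],[-0.046,0.1559,0,0,0,0,-1]] end [0.6544 0.0397] az 360.6
[[0.0001,0.0333,0,0,0,0,-1],[0.004,0.0663,0,0,0,0,-1],[0.0138,0.0982,0,0,0,0,-1],[0.0291,0.1277,0,0,0,0,-1],[0.0494,0.1541,0,0,0,0,-1]] end [0.6396 0.0859] az 42.3
[[0.0247,0.0224,0,0,0,0,-1],[0.0529,0.04,0,0,0,0,-1],[0.0839,0.0523,0,0,0,0,-1],[0.1165,0.0589,0,0,0,0,-1],[0.1498,0.06,0,0,0,0,-1]] end [0.5946 0.1039] az 84.2
[[0.0333,0,0,0,0,0,-1],[0.0666,-0.0002,0,0,0,0,-1],[0.0996,-0.0049,0,0,0,0,-1],[0.1312,-0.0154,0,0,0,0,-1],[0.1604,-0.0313,0,0,0,0,-1]] end [0.5465 0.0945] az 126.8
[[0.026,-0.0208,0,0,0,0,-1],[0.0478,-0.046,0,0,0,0,-1],[0.0648,-0.0746,0,0,0,0,-1],[0.0764,-0.1058,0,0,0,0,-1],[0.0823,-0.1385,0,0,0,0,-1]] end [0.5218 0.053 ] az 168.1
[[0.0008,-0.0333,0,0,0,0,-1],[0.0008,-0.0667,0,0,0,0,-1],[-0.0007,-0.1,0,0,0,0,-1],[-0.0078,-0.1325,0,0,0,0,-1],[-0.0206,-0.1632,0,0,0,0,-1]] end [0.528 0.004] az 210.3
```

View pics/e.png

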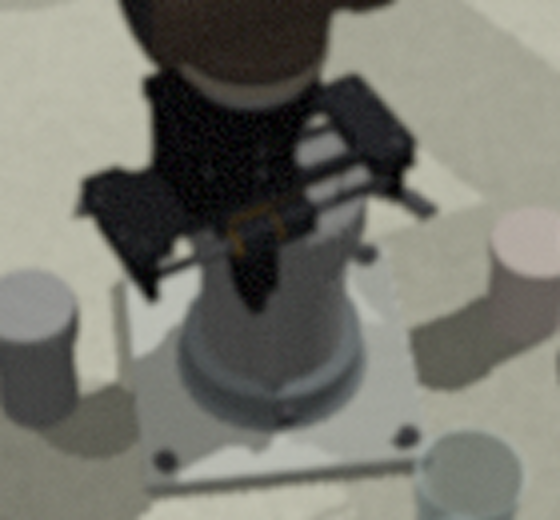

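The index line is hidden behind the finger in this view. I'll carry on and check again when it's clear.

```bash
(python3 -m pendant '[[-0.0192,0.0274,0,0,0,0,-1],[-0.0338,0.0574,0,0,0,0,-1],[-0.0428,0.0894,0,0,0,0,-1],[-0.046,0.1225,0,0,0,0,-1],[-0.046,0.1559,0,0,0,0,-1]]'
python3 -m pendant '[[0.0001,0.0333,0,0,0,0,-1],[0.004,0.0663,0,0,0,0,-1],[0.0138,0.0982,0,0,0,0,-1],[0.0291,0.1277,0,0,0,0,-1],[0.0494,0.1541,0,0,0,0,-1]]'
python3 -m pendant '[[0.0247,0.0224,0,0,0,0,-1],[0.0529,0.04,0,0,0,0,-1],[0.0839,0.0523,0,0,0,0,-1],[0.1165,0.0589,0,0,0,0,-1],[0.1498,0.06,0,0,0,0,-1]]'
) | grep -E "clock|pos|force"; python3 look.py f
```

```text
clock: 17.27
tool_pos: [0.6581, 0.0394, 0.1553]
force: [17.3, -1.2, -2.8]
clock: 17.9
tool_pos: [0.6418, 0.0873, 0.1555]
force: [9.1, 5.5, 2.2]
clock: 18.52
tool_pos: [0.595, 0.1055, 0.1551]
force: [2.7, 11.4, 3.3]
ring_mark [([0.557, 0.086, 0.197], 0.9)]
lid_mark [([0.622, 0.026, 0.195], 0.94)]
lid_centre [([0.557, 0.087, 0.196], 0.48)]
ring azimuth deg 123.6321637766043
```

View pics/f.png

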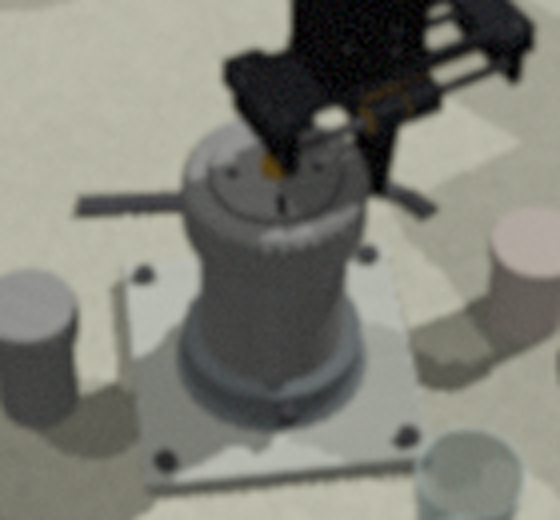

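```bash
(python3 -m pendant '[[0.0333,0,0,0,0,0,-1],[0.0666,-0.0002,0,0,0,0,-1],[0.0996,-0.0049,0,0,0,0,-1],[0.1312,-0.0154,0,0,0,0,-1],[0.1604,-0.0313,0,0,0,0,-1]]'
python3 -m pendant '[[0.026,-0.0208,0,0,0,0,-1],[0.0478,-0.046,0,0,0,0,-1],[0.0648,-0.0746,0,0,0,0,-1],[0.0764,-0.1058,0,0,0,0,-1],[0.0823,-0.1385,0,0,0,0,-1]]'
python3 -m pendant '[[0.0008,-0.0333,0,0,0,0,-1],[0.0008,-0.0667,0,0,0,0,-1],[-0.0007,-0.1,0,0,0,0,-1],[-0.0078,-0.1325,0,0,0,0,-1],[-0.0206,-0.1632,0,0,0,0,-1]]'
) | grep -E "clock|pos|force"; python3 look.py g;  python3 gen.py .528 .004 210.3 8 .588 .039 9 55.9
```

```text
clock: 19.4
tool_pos: [0.5461, 0.0949, 0.1548]
force: [-0.0, 2.2, 2.0]
clock: 20.02
tool_pos: [0.5203, 0.0524, 0.1544]
force: [-8.9, 4.4, 6.0]
clock: 20.65
tool_pos: [0.5263, 0.0027, 0.1545]
force: [-8.6, -3.1, 5.5]
ring_mark [([0.597, -0.014, 0.197], 0.63)]
lid_mark [([0.621, 0.024, 0.197], 0.73)]
lid_centre [([0.586, 0.04, 0.195], 0.94)]
ring azimuth deg -79.57336739455604
[[-0.0182,-0.0281,0,0,0,0,-1],[-0.041,-0.0524,0,0,0,0,-1],[-0.0677,-0.0722,0,0,0,0,-1],[-0.0975,-0.087,0,0,0,0,-1],[-0.1295,-0.0963,0,0,0,0,-1]] end [ 0.5669 -0.0249] az 251.7
[[-0.0331,-0.0033,0,0,0,0,-1],[-0.0664,-0.0034,0,0,0,0,-1],[-0.0998,-0.0034,0,0,0,0,-1],[-0.133,-0.0013,0,0,0,0,-1],[-0.1654,0.0065,0,0,0,0,-1]] end [ 0.6165 -0.0229] az 294.7
[[-0.0304,0.0135,0,0,0,0,-1],[-0.058,0.0321,0,0,0,0,-1],[-0.0818,0.0554,0,0,0,0,-1],[-0.101,0.0826,0,0,0,0,-1],[-0.1152,0.1127,0,0,0,0,-1]] end [0.651  0.0109] az 335.9
[[-0.0085,0.0322,0,0,0,0,-1],[-0.0112,0.0653,0,0,0,0,-1],[-0.0112,0.0987,0,0,0,0,-1],[-0.0111,0.132,0,0,0,0,-1],[-0.0066,0.165,0,0,0,0,-1]] end [0.653  0.0604] az 18.2
[[0.0102,0.0317,0,0,0,0,-1],[0.0259,0.061,0,0,0,0,-1],[0.0466,0.0871,0,0,0,0,-1],[0.0716,0.1091,0,0,0,0,-1],[0.1001,0.1263,0,0,0,0,-1]] end [0.623  0.0983] az 59.4
[[0.0311,0.0118,0,0,0,0,-1],[0.0638,0.018,0,0,0,0,-1],[0.0972,0.0188,0,0,0,0,-1],[0.1305,0.0188,0,0,0,0,-1],[0.1638,0.0184,0,0,0,0,-1]] end [0.5738 0.1038] az 102.3
[[0.0329,-0.0051,0,0,0,0,-1],[0.0644,-0.0161,0,0,0,0,-1],[0.0934,-0.0324,0,0,0,0,-1],[0.119,-0.0536,0,0,0,0,-1],[0.1404,-0.0791,0,0,0,0,-1]] end [0.5317 0.0801] az 143.9
[[0.0166,-0.0288,0,0,0,0,-1],[0.0278,-0.0602,0,0,0,0,-1],[0.0332,-0.093,0,0,0,0,-1],[0.0337,-0.1264,0,0,0,0,-1],[0.0337,-0.1597,0,0,0,0,-1]] end [0.5216 0.0321] az 185.9
```

View pics/g.png

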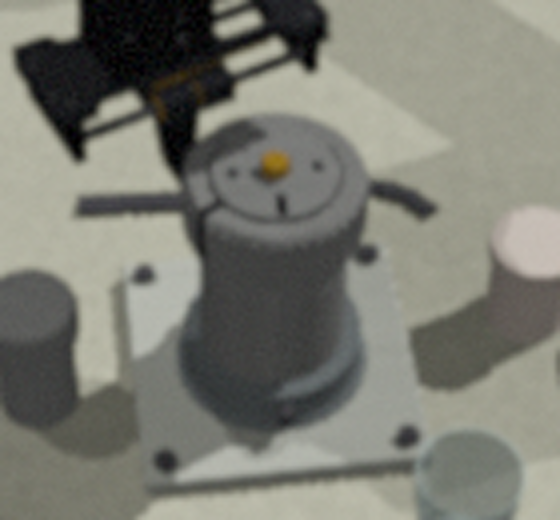

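The line is now visible at pixel (208,212), azimuth about -80°. Total path is about 1000 mm of rim and the lid is almost flush with the ring, so this is about 2.84 turns, with about 59 mm of rim left.

```bash
(python3 -m pendant '[[-0.0182,-0.0281,0,0,0,0,-1],[-0.041,-0.0524,0,0,0,0,-1],[-0.0677,-0.0722,0,0,0,0,-1],[-0.0975,-0.087,0,0,0,0,-1],[-0.1295,-0.0963,0,0,0,0,-1]]'; python3 -m pendant '[[-0.015,-0.002,0,0,0,0,-1],[-0.015,-0.002,0,0,0,0,-1]]'
) | grep -E "clock|pos|force"; python3 look.py h
```

```text
clock: 21.52
tool_pos: [0.567, -0.0267, 0.1547]
force: [-2.6, -2.5, 2.6]
clock: 21.78
tool_pos: [0.572, -0.0269, 0.1546]
force: [1.1, -8.5, 1.4]
ring_mark [([0.639, 0.016, 0.195], 0.71)]
lid_mark []
lid_centre [([0.586, 0.038, 0.196], 0.69)]
ring azimuth deg -24.608502804514494
```

View pics/h.png

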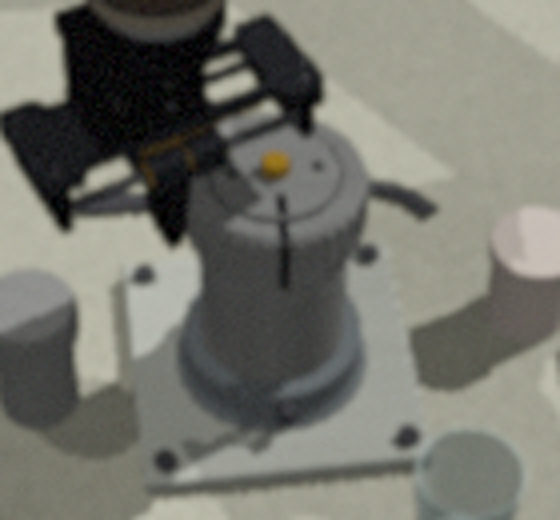

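The lines coincide for the third time. The pixel positions are x≈283 on the lid and x≈285 on the rim. Retreating outward, then up.

```bash
(python3 -m pendant '[[0.01,-0.04,0,0,0,0,-1],[0.02,-0.1,0,0,0,0,-1],[0.02,-0.1,-0.15,0,0,0,-1],[0.02,-0.1,-0.3,0,0,0,-1],[0.02,-0.1,-0.3,0,0,0,-1]]'; python3 -m pendant '[[0.3,0,0,0,0,0,-1],[0.3,0,0,0,0,0,-1],[0.3,0,0,0,0,0,-1],[0.3,0,0,0,0,0,-1]]'
) | grep -E "clock|pos|force"; python3 look.py i; python3 - <<'E'
from rig import cams
import numpy as np
p=cams.read_camera("scene")
for l in ("liner","small_vessel","hook_spanner","beaker","wash_bottle","spatula","petri_dish"):
    print(l,[(np.round(q["at"],3).tolist(),round(q["score"],2)) for q in cams.pinpoint(l,p)[:1]])
E
```

```text
clock: 22.65
tool_pos: [0.5663, -0.0567, 0.2477]
force: [0.4, -0.1, -0.0]
clock: 23.15
tool_pos: [0.476, -0.0559, 0.2443]
force: [-0.2, 0.3, 0.2]
ring_mark [([0.64, 0.015, 0.198], 0.62)]
lid_mark [([0.589, 0.043, 0.193], 0.72)]
lid_centre [([0.587, 0.037, 0.195], 0.95)]
ring azimuth deg -25.263098504499116
liner [([0.631, 0.22, 0.001], 0.92)]
small_vessel [([0.535, -0.113, -0.0], 0.84)]
hook_spanner [([0.432, 0.081, -0.0], 0.46)]
beaker [([0.776, 0.074, 0.002], 0.81)]
wash_bottle [([0.598, -0.219, -0.002], 0.96)]
spatula [([0.401, -0.149, -0.001], 0.7)]
petri_dish [([0.708, 0.276, -0.001], 0.86)]
```

View pics/i.png

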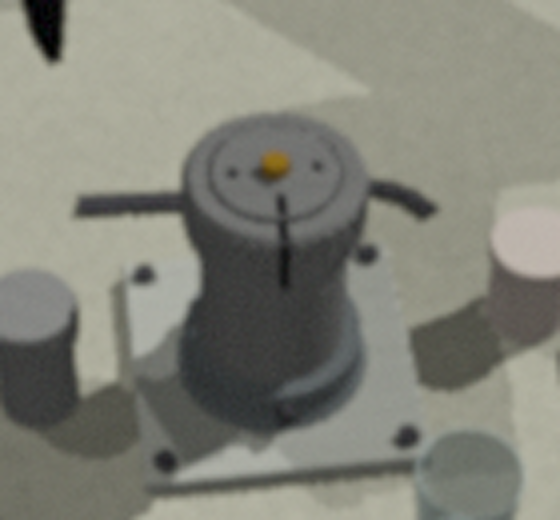

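The two index lines form one stroke (x≈283, y 195–285), the lid is almost flush with the ring, the hand is clear and the bystanders have not moved. Handing in.

```bash
python3 -c "
from rig import ticket
print(ticket.finish_job())"
```

```text
the job is handed in; nothing more can be done
None
```

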